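# Rake a dropped bottle cap out from between two bench instruments

## Task

The red bottle cap has fallen into one of the two narrow gaps between the bench instruments. Hold the rake by its orange handle, draw the red cap out with it onto the open bench in front of the instruments (fingers must not touch the cap while it is in the gap), and put the rake down on the bench. Then pick up the red cap and set it in the metal tray.

Things in the scene. Friction and masses are not known exactly. Their poses are not given: they have to be found in the camera images.
- red_cap: Red plastic bottle cap, upright solid cylinder 38 mm across, 24 mm tall, about 20 g, standing on the bench in one of the two gaps between the instruments, its centre 40 to 60 mm behind their front line. Origin: centre of its underside, z up. The similar blue cap in the other gap is not wanted.
- rake: Rake, 140 g, standing on handle and blade. Orange handle 90 (x) x 22 (y) x 46 mm tall; origin: centre of its underside, x towards the blade, z up. Steel rod 8 mm thick, 39 mm above the underside, to an upright steel blade 38 mm wide (y), 44 tall, lower edge level with the handle's underside, a shallow V open to the handle: inner face at x = 186 mm in the middle, 180 at the ends; back 191.
- instruments: Fixed row of bench instruments: blue heater (y+ side, 190 mm wide, 120 tall), white stirrer (150, 76), grey photometer (190, 136), 240 deep. Origin: bench level, middle of the front line; x points away from the robot into the gaps, y left. Fronts at x = 0; the stirrer's knobs stand 12 mm proud. Two straight open-topped gaps 64 mm wide along x, centred at y = +107 and -107 mm.
- tray: Shallow open metal tray, 130 mm (x) by 150 mm (y) outside, 18 mm tall, walls and floor 4 mm thick, about 600 g, loose on the bench. Origin: centre of its underside, z up.
Not all that is in view belongs to the job. Of the things shaped like the red_cap, the red one is meant. There is more than one size of the rake; the one meant has the size given above.

How it is judged:
On the way:
1. the red cap is out of the gap, standing or lying on the open bench: its centre more than 30 mm in front of the instruments' front line (x of red_cap in the frame of instruments below -0.03 m and height (world z) of red_cap below 0.03 m and horizontal distance between red_cap and tray above 0.1 m), for 0.1 s.
At the end, for the whole second after the job is handed in: The red cap is at rest in the tray (centre inside the walls, not above 30 mm over the tray's underside), the tray stands flat on the bench, and the rake lies at rest on the bench (handle below 30 mm, more than 80 mm from the tray's centre) (x of red_cap in the frame of tray between -0.06 and 0.06 m and y of red_cap in the frame of tray between -0.07 and 0.07 m and z of red_cap in the frame of tray between -0.002 and 0.03 m and linear speed of each of red_cap, rake below 0.03 m/s and height (world z) of tray below 0.01 m and angle between tray's own z axis and vertical below 0.1 rad and height (world z) of rake between -0.02 and 0.03 m and horizontal distance between rake and tray above 0.08 m); the robot touches nothing.
It fails at once if the fingers or arm touch the red cap while it is still in the gap (its centre less than 20 mm in front of the instruments' front line) (x of red_cap in the frame of instruments above -0.02 m and contact force between any of the fingers, the arm and red_cap above 0.3 N).
It also fails if it takes over 72 s, if anything falls off the work surface, if the arm or the gripper's body presses on something with over 40 N, if the wrist force passes 120 N, or if a joint passes its speed limit or range.

## Robot

A 7-joint arm with a two-finger parallel gripper is mounted at the origin on the work surface. World frame = base frame: x ahead of the robot, y to its left, z up, the work surface at z = 0. Lengths are in m, angles in rad, forces in N, time in s.
With the tool pointing down it reaches from about 0.35 to 0.9 m from the base axis. Payload 19.9 kg.
Tool frame: the origin (TCP) lies at the very end of the fingers, on their centre line; the grasp point (between the pads) lies 19 mm behind it; z points along the fingers, y is the line along which they close (so a half turn about z gives the same grasp; the last joint's range is limited). The gripper opens to 85 mm and grips with 20 to 120 N. Pads are 22 mm wide; open, the fingers measure 114 mm over their backs; the gripper's body (76 mm by 85 mm) begins 54 mm behind the grasp point. The pads swing forward as they close: fully open they stand 13 mm farther back than shut.
Start: joints at [1.24, 0.417, -0.01, 1.614, 0.005, 1.111, -0.053], TCP at [0.179, -0.599, 0.204] pointing down, gripper open.
Joint ranges: [-2.81, 2.81], [-0.39, 2.02], [-1.27, 1.25], [0.06, 2.57], [-1.19, 4.33], [0.19, 2], [-2.82, 2.82]. Speed limits (rad/s): [1.89, 1.89, 2.39, 2.39, 3.01, 3.01, 3.01].

## Interface

Orientations are given as a rotation vector (axis times angle).
In Python, from rig import manip gives the robot as it stands. The module is installed in compiled form; this text tells all that it offers.
- The arm moves only by the tool carry_out, never from a script. Its argument "increments" is a list of rows, each a list of 7 numbers: the turn, a rotation vector about the tool's x, y, z in rad, then the shift along the tool's x, y, z in mm, then the opening, from -1 (shut) to 1 (fully open). A call has 1 to 12 rows; each row shifts and turns the commanded pose from where the row before left it, along the tool's axes as they then stand; what a row does not reach is not made up. A row lasts 1/8 s, in which the tool goes at most 62.5 mm and 10.7 degrees, less where a joint would pass 70% of its speed; a pose out of reach is approached as far as the arm can. A call is refused whole if a number of a shift passes 62.5 or a number of a turn 0.188, either way. A call with a gripper value outside its range is refused whole. The fingers move at their own pace and stop on an object; the grip force is fixed at half the most. Time passes only in rows, so rows that do not move let the fingers close. It gives the time, the measured TCP pose, the force, the opening and the grip force at its end, in the units of the state.
- manip.read_state(): the state, without advancing time (a new reading comes with each control period).
- manip.grab_frame(name): name is "side" or "top" or "wrist"; returns a dict with "img" (400x640x3 uint8, red, green, blue), "depth" (400x640 float32, m along the optical axis (not along the pixel's ray), 0 where there is no reading), "mtx" (3x3 intrinsics, pixels), "k1" (the pictures are not rectified: a ray, as slopes to the right and down, at radius r is drawn at 1 + k1 r^2 times it, then the intrinsics apply), "extrinsics" (4x4, takes a point from world to camera coordinates). Camera axes: x right, y up, looking along -z (the intrinsics and any distortion apply to the point x, -y, -z); pixel columns grow to the right and rows downward; lengths in m; the calibration is good to about 2 mm. A picture is of the moment at which its call begins.
- manip.close_job(): hands the job in; it is judged then, once.
The state is a dict: "time": time; "joint_positions": joint angles; "dq": joint speeds; "tau": joint torques, N m; "ee_pos": TCP position; "orientation": TCP orientation; "ft_force": force on the tool from outside, world axes, zero at the start; "ft_torque": the same for the moment, N m; "grip_width": finger opening in m; "grasp_force": force on a finger pad.
Only numpy, scipy, OpenCV 4.12 (cv2) and the standard library are available. Lean on these libraries where they do the work, as an engineer would, in place of code of your own. Each camera call takes 0.05 s, during which the arm holds its last target. There are 200 camera calls.

## Working session

There is one attempt and no reset: what is moved stays moved. The work goes in short steps, Python scripts to look and compute and a tool call to move; the robot and the scene stay as the last step left them, time stands still between calls to the robot, and variables do not carry over. Pictures are saved under pics/ and viewed, at most 10 in all, crops included, and the job is handed in when it is done.

Besides the shell and the picture viewer there is one more tool, called after "Call:" by a JSON object that holds its "method" and its "body". carry_out: Moves the arm, as the interface text tells. Its arguments: {"type":"object","properties":{"increments":{"type":"array","items":{"type":"array","items":{"type":"number"}}}},"required":["increments"]}

```bash
mkdir -p pics; cat > h.py <<'E'
import numpy as np, cv2
from rig import manip
def grab(n):
    f=manip.grab_frame(n); np.savez(f'{n}.npz',**f); return f
def load(n): return dict(np.load(f'{n}.npz'))
def save(f,name,crop=None,s=1):
    im=f['img'][...,::-1]
    if crop: r0,r1,c0,c1=crop; im=im[r0:r1,c0:c1]
    cv2.imwrite('pics/'+name,cv2.resize(im,None,fx=s,fy=s,interpolation=cv2.INTER_CUBIC))
def slopes(f,uv):
    uv=np.atleast_2d(np.asarray(uv,float))
    return cv2.undistortPoints(uv.reshape(-1,1,2),f['mtx'],np.array([float(f['k1']),0,0,0.])).reshape(-1,2)
def onplane(f,uv,z):
    s=slopes(f,uv); E=f['extrinsics']; R,t=E[:3,:3],E[:3,3]; o=-R.T@t
    d=np.c_[s[:,0],-s[:,1],-np.ones(len(s))]@R
    return o+d*((z-o[2])/d[:,2])[:,None]
def cloud(f):
    h,w=f['depth'].shape; v,u=np.mgrid[:h,:w]; s=slopes(f,np.c_[u.ravel(),v.ravel()]); d=f['depth'].ravel()
    c=np.c_[s[:,0]*d,-s[:,1]*d,-d]; E=f['extrinsics']
    p=(c-E[:3,3])@E[:3,:3]; p[d==0]=np.nan; return p.reshape(h,w,3)
def mask(f,lo,hi):
    return cv2.inRange(cv2.cvtColor(f['img'],cv2.COLOR_RGB2HSV),np.array(lo),np.array(hi))
E
python3 - <<'E'
from h import *
for n in('top','side'):
    f=grab(n); save(f,n+'0.png'); E=f['extrinsics']; print(n,-E[:3,:3].T@E[:3,3],f['k1'],f['mtx'][0])
print(manip.read_state())
E
```

```text
top [0.38632307 0.08371895 0.77640696] -0.04626503167939759 [371.9478663    0.         316.23151306]
side [0.31323531 0.80470238 0.73129153] 0.0061832868543601335 [485.04522583   0.         324.70375608]
{'time': 0.1, 'joint_positions': array([ 1.23949938,  0.41792319, -0.01027418,  1.61411969,  0.0047048 ,
        1.11071054, -0.05300238]), 'dq': array([-4.92444232e-04, -1.43932402e-03, -1.10798112e-03, -5.76414284e-04,
       -1.25173646e-03,  4.72061845e-04, -4.29955342e-06]), 'tau': array([ 1.55810587e-03, -8.65815926e+01,  6.79833535e-01, -4.35636950e+01,
        1.91631541e-02,  4.86444536e-03,  6.02719206e-05]), 'ee_pos': array([ 0.17846857, -0.59861052,  0.20311502]), 'orientation': array([-3.10758018e+00, -4.53432148e-01,  4.17687611e-04]), 'ft_force': array([-0.04220216,  0.01453569,  0.85740538]), 'ft_torque': array([-0.00906487,  0.00694064, -0.02361758]), 'grasp_force': 0.0, 'grip_width': 0.08532437672774494}
```

View pics/top0.png

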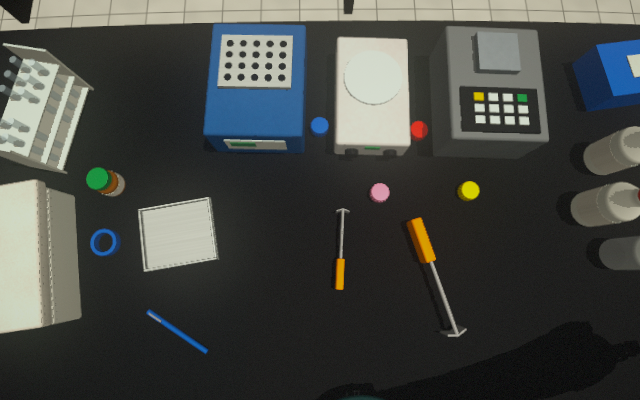

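View pics/side0.png

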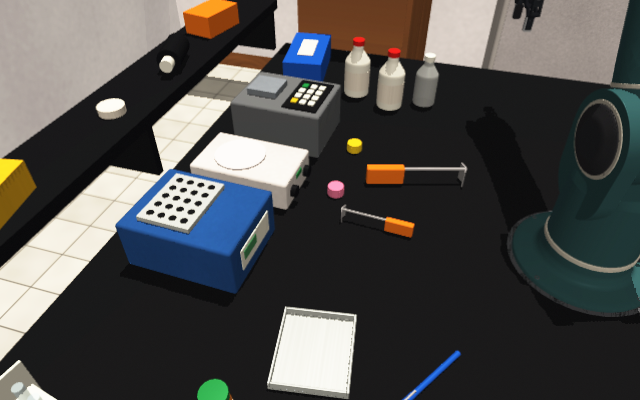

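The top view shows the red cap at (419,130) in the right gap and the blue cap at (320,125) in the left one. The pink (380,192) and yellow (469,190) caps stand on the open bench. There are two rakes: a small one at (340,250) and a large one at (435,275), whose blade at (455,332) points towards the robot. The tray is at (178,234). Next I measure the rakes, the instruments and the tray.

```bash
python3 - <<'E'
from h import *
f=load('top'); P=cloud(f)
save(f,'crop1.png',(100,350,320,490),3.2 if 0 else 2.4)
m=mask(f,(8,150,120),(22,255,255))
n,l,st,c=cv2.connectedComponentsWithStats(m)
for i in range(1,n):
    if st[i,4]<80: continue
    q=P[l==i]; zt=np.nanmedian(q[:,2]); uv=np.argwhere(l==i)[:,::-1]
    top=onplane(f,uv[q[:,2]>np.nanmax(q[:,2])-.012],np.nanpercentile(q[:,2],80))[:,:2]
    r=cv2.minAreaRect(top.astype(np.float32)*1000); print('orange',c[i],np.nanpercentile(q[:,2],[5,50,95]),r,cv2.boxPoints(r).round(1).tolist())
for nm,lo,hi in(('red',(0,150,90),(6,255,255)),('blue',(100,150,60),(125,255,255))):
    m=mask(f,lo,hi)
    n,l,st,c=cv2.connectedComponentsWithStats(m)
    for i in range(1,n):
        if st[i,4]<80: continue
        q=P[l==i]; print(nm,c[i],st[i],np.nanpercentile(q[:,2],[5,50,95]),np.nanmedian(q,0),onplane(f,[c[i]],.024))
# instruments: height-slices
for nm,cc,lo,hi in(('heater',(205,306),.105,.125),('stirrer',(334,411),.066,.08),('photo',(430,548),.128,.142)):
    q=P[20:160,cc[0]:cc[1]].reshape(-1,3); q=q[(q[:,2]>lo)&(q[:,2]<hi)]
    r=cv2.minAreaRect((q[:,:2]*1000).astype(np.float32)); print(nm,len(q),np.median(q[:,2]),cv2.boxPoints(r).round(1).tolist())
# tray
q=P[190:280,130:225].reshape(-1,3); print('trayz',np.nanpercentile(q[:,2],[5,50,95,99]))
m=mask(f,(0,0,110),(180,60,255)); m[:190]=0;m[280:]=0;m[:,:130]=0;m[:,225:]=0
uv=np.argwhere(m>0)[:,::-1]; r=cv2.minAreaRect((onplane(f,uv,.018)[:,:2]*1000).astype(np.float32)); print('tray',r,cv2.boxPoints(r).round(1).tolist())
# blade of both
for box in((205,220,330,355),(315,345,435,475)):
    q=P[box[0]:box[1],box[2]:box[3]].reshape(-1,3); q=q[q[:,2]>.012]; 
    r=cv2.minAreaRect((q[:,:2]*1000).astype(np.float32)); print('blade',len(q),q[:,2].max(),r)
E
```

```text
orange [423.0994152  239.35282651] [0.04195925 0.04634795 0.04862422] ((434.508056640625, -127.03772735595703), (89.27813720703125, 21.417619705200195), 17.099515914916992) [[388.70001220703125, -129.89999389648438], [395.0, -150.39999389648438], [480.29998779296875, -124.0999984741211], [474.0, -103.69999694824219]]
orange [339.73306773 273.74900398] [0.02709542 0.03168608 0.03412702] ((371.20721435546875, 36.63890838623047), (14.743429183959961, 60.12696075439453), 85.80325317382812) [[340.70001220703125, 31.5], [400.70001220703125, 27.100000381469727], [401.70001220703125, 41.79999923706055], [341.79998779296875, 46.20000076293945]]
red [418.4141791 130.       ] [411 121  17  20 268] [0.00814646 0.0241859  0.02660277] [ 0.66884962 -0.13954645  0.0241859 ] [[ 0.66924371 -0.13929242  0.024     ]]
blue [252.87460555 108.74389636] [ 203   27  101  126 6021] [0.0844947  0.11072763 0.11275976] [0.67808271 0.20217597 0.11072763] [[0.72191701 0.21523866 0.024     ]]
blue [608.85283893  76.50550406] [ 573   39   67   72 3452] [0.00765845 0.07648988 0.08173097] [ 0.77338438 -0.54503716  0.0
[... 992 characters left out ...]
25.4000244140625, -328.5], [831.7000122070312, -226.1999969482422], [644.7000122070312, -214.6999969482422]]
trayz [-0.0004011   0.00379683  0.01775672  0.02016881]
tray ((455.5624694824219, 367.8189697265625), (130.77186584472656, 154.50027465820312), 9.466890335083008) [[378.3999938964844, 433.29998779296875], [403.79998779296875, 280.8999938964844], [532.7999877929688, 302.3999938964844], [507.3999938964844, 454.79998779296875]]
blade 52 0.03302311668676995 ((493.3288879394531, 25.91859245300293), (22.70333480834961, 20.892526626586914), 29.5736026763916)
blade 194 0.047631915050500795 ((267.61383056640625, -183.47860717773438), (36.314334869384766, 39.868263244628906), 81.07489013671875)
```

View pics/crop1.png

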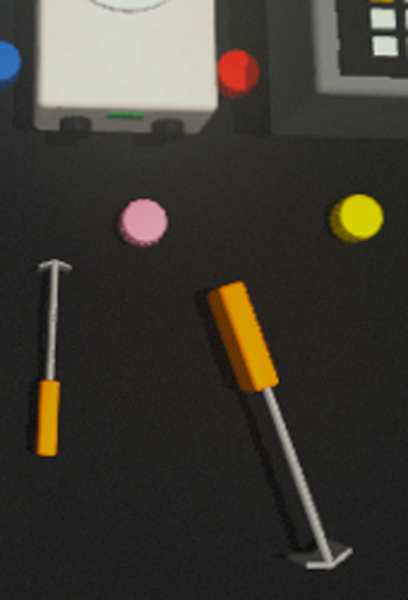

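The crop confirms it. The large rake's handle measures 89 x 21 x 46 mm, so it is the one meant; the small one measures 60 x 15 x 32 mm. Of the four caps (red (419,130), blue (320,125), pink (380,192), yellow (469,190)), the one at (419,130) in the right gap is red. I'll go for the large handle first.

```bash
cat >> h.py <<'E'
from scipy.spatial.transform import Rotation as Ro
def goto(x,y,z,hd,rows=1,frm=None):
    """print turn (tool rotvec, total) and shift (tool axes, mm, per row if no turn)"""
    s=manip.read_state(); R=Ro.from_rotvec(s['orientation']).as_matrix()
    h=np.radians(hd); T=np.array([[np.cos(h),np.sin(h),0],[np.sin(h),-np.cos(h),0],[0,0,-1]]).T
    T=np.c_[[np.cos(h),np.sin(h),0],[np.sin(h),-np.cos(h),0],[0,0,-1]]
    print('pos',s['ee_pos'].round(4),'head',np.degrees(np.arctan2(R[1,0],R[0,0])).round(2),'t',s['time'],'w',round(s['grip_width'],4))
    print('turn',Ro.from_matrix(R.T@T).as_rotvec().round(4),'shift mm',((R.T@(np.array([x,y,z])-s['ee_pos']))*1000/rows).round(2),'x',rows)
E
python3 -c "
from h import *
goto(.4345,-.127,.2,17.5,11)"
```

```text
pos [ 0.1785 -0.5986  0.2031] head 16.6 t 0.1 w 0.0853
turn [-0.0011  0.0001 -0.0157] shift mm [ 34.56 -34.44   0.32] x 11
```

Call:
{"method": "carry_out", "body": {"increments": [[0,0,-0.016,34.5,-34.5,0,1],[0,0,0,34.5,-34.5,0,1],[0,0,0,34.5,-34.5,0,1],[0,0,0,34.5,-34.5,0,1],[0,0,0,34.5,-34.5,0,1],[0,0,0,34.5,-34.5,0,1],[0,0,0,34.5,-34.5,0,1],[0,0,0,34.5,-34.5,0,1],[0,0,0,34.5,-34.5,0,1],[0,0,0,34.5,-34.5,0,1],[0,0,0,34.5,-34.5,0,1],[0,0,0,0,0,0,1]]}}

```text
time: 1.6
ee_pos: [0.428, -0.1201, 0.2036]
orientation: [-3.103, -0.486, -0.0]
ft_force: [0.2, -0.9, 0.6]
grip_width: 0.0854
grasp_force: 0.0
```

```bash
python3 -c "
from h import *
goto(.4345,-.127,.1,17.5,1); goto(.4345,-.127,.012,17.5,1);print(manip.read_state()['joint_positions'].round(3))"
```

```text
pos [ 0.428  -0.1201  0.2036] head 17.81 t 1.6 w 0.0854
turn [-0.0007 -0.0003  0.0054] shift mm [  4.08   8.61 103.64] x 1
pos [ 0.428  -0.1201  0.2036] head 17.81 t 1.6 w 0.0854
turn [-0.0007 -0.0003  0.0054] shift mm [  4.05   8.67 191.64] x 1
[ 0.588  0.108 -0.406  2.029  0.049  1.014 -1.102]
```

Call:
{"method": "carry_out", "body": {"increments": [[0,0,0.005,4,8.6,30,1],[0,0,0,0,0,40,1],[0,0,0,0,0,40,1],[0,0,0,0,0,20,1],[0,0,0,0,0,0,1],[0,0,0,0,0,0,1]]}}

```text
time: 2.35
ee_pos: [0.4336, -0.1305, 0.0744]
orientation: [3.106, 0.47, 0.001]
ft_force: [-0.1, -0.3, -0.0]
grip_width: 0.0855
grasp_force: 0.0
```

```bash
python3 -c "
from h import *
goto(.4345,-.127,.012,17.5,1)"
```

```text
pos [ 0.4336 -0.1305  0.0744] head 17.21 t 2.35 w 0.0855
turn [ 0.0005 -0.0005 -0.005 ] shift mm [ 1.88 -3.14 62.44] x 1
```

Call:
{"method": "carry_out", "body": {"increments": [[0,0,-0.005,1.9,-3,0,1],[0,0,0,0,0,21,1],[0,0,0,0,0,21,1],[0,0,0,0,0,20,1],[0,0,0,0,0,0,1],[0,0,0,0,0,0,1],[0,0,0,0,0,0,-1],[0,0,0,0,0,0,-1],[0,0,0,0,0,0,-1],[0,0,0,0,0,0,-1],[0,0,0,0,0,0,-1],[0,0,0,0,0,0,-1]]}}

```text
time: 3.85
ee_pos: [0.4344, -0.1269, 0.012]
orientation: [3.105, 0.478, 0.0]
ft_force: [-1.7, -1.2, 8.4]
grip_width: 0.0198
grasp_force: 58.3
```

```bash
python3 -c "
from h import *
goto(.40,-.137,.10,17.5,1);print(manip.read_state()['grasp_force'])"
```

```text
pos [ 0.4344 -0.1269  0.012 ] head 17.5 t 3.85 w 0.0198
turn [ 0.0003 -0.0001  0.    ] shift mm [-35.83  -0.71 -88.01] x 1
58.270961260423064
```

Call:
{"method": "carry_out", "body": {"increments": [[0,0,0,0,0,-15,-1],[0,0,0,-9,0,-25,-1],[0,0,0,-9,0,-25,-1],[0,0,0,-9,0,-23,-1],[0,0,0,-9,0,0,-1],[0,0,-0.1,0,0,0,-1],[0,0,-0.15,0,0,0,-1],[0,0,-0.15,0,0,0,-1],[0,0,-0.15,0,0,0,-1],[0,0,-0.15,0,0,0,-1],[0,0,-0.15,0,0,0,-1],[0,0,-0.15,0,0,0,-1]]}}

```text
time: 5.35
ee_pos: [0.3994, -0.1374, 0.0992]
orientation: [-2.49, -1.914, 0.001]
ft_force: [0.4, 0.7, -1.6]
grip_width: 0.0201
grasp_force: 59.2
```

Call:
{"method": "carry_out", "body": {"increments": [[0,0,-0.15,0,0,0,-1],[0,0,-0.15,0,0,0,-1],[0,0,-0.15,0,0,0,-1],[0,0,-0.15,0,0,0,-1],[0,0,-0.15,0,0,0,-1],[0,0,-0.15,0,0,0,-1],[0,0,-0.15,0,0,0,-1],[0,0,0,0,0,0,-1]]}}

```text
time: 6.35
ee_pos: [0.3994, -0.1374, 0.0992]
orientation: [-1.204, -2.901, -0.001]
ft_force: [0.6, -0.9, -0.7]
grip_width: 0.0197
grasp_force: 59.2
```

```bash
python3 -c "
from h import *
goto(.40,-.135,.10,178.2,1);print(manip.read_state()['joint_positions'].round(3))"
```

```text
pos [ 0.3994 -0.1374  0.0992] head 134.93 t 6.35 w 0.0197
turn [ 4.000e-04 -1.000e-03 -7.552e-01] shift mm [ 1.33  2.12 -0.75] x 1
[ 0.933  0.283 -0.753  2.17   0.273  0.783  0.788]
```

Call:
{"method": "carry_out", "body": {"increments": [[0,0,-0.15,0,0,0,-1],[0,0,-0.15,0,0,0,-1],[0,0,-0.15,0,0,0,-1],[0,0,-0.15,0,0,0,-1],[0,0,-0.155,0,0,0,-1],[0,0,0,0,0,0,-1],[0,0,0,0,0,0,-1]]}}

```text
time: 7.22
ee_pos: [0.3998, -0.1375, 0.0996]
orientation: [-0.057, -3.141, -0.0]
ft_force: [-0.8, -0.0, -1.6]
grip_width: 0.0196
grasp_force: 59.2
```

```bash
python3 - <<'E'
from h import *
f=grab('top'); save(f,'top1.png',(80,320,300,540),2.5); P=cloud(f)
goto(.40,-.137,.10,178.2,1)
# blade: points in region ahead
q=P[:,380:470].reshape(-1,3); q=q[(q[:,2]>.11)&(q[:,2]<.15)&(q[:,0]>.5)&(q[:,0]<.61)]
r=cv2.minAreaRect((q[:,:2]*1000).astype(np.float32)); print(len(q),q.min(0),q.max(0),np.median(q,0))
b=q[q[:,0]>.565]; print(b.min(0),b.max(0))
d=q[q[:,0]<.56]; 
if len(d)>5: print(np.polyfit(d[:,0],d[:,1],1),np.polyfit(d[:,0],d[:,2],1))
E
```

```text
pos [ 0.3998 -0.1375  0.0996] head 177.99 t 7.275 w 0.0199
turn [ 0.0001 -0.0002 -0.0036] shift mm [-0.14  0.52 -0.39] x 1
321 [ 0.50023422 -0.16269969  0.11038127] [ 0.59018464 -0.12314501  0.13585989] [ 0.56204071 -0.14129949  0.13070577]
[ 0.56556716 -0.16269969  0.11038127] [ 0.59018464 -0.12314501  0.13585989]
[-0.04063962 -0.11906656] [0.00100214 0.13025103]
```

View pics/top1.png

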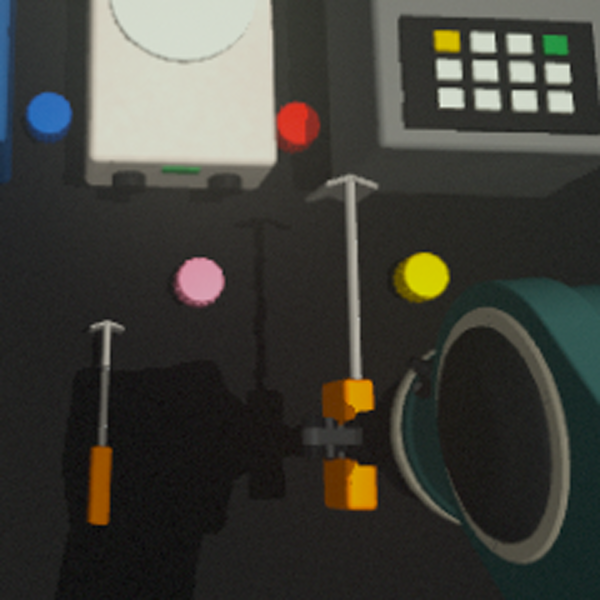

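The view shows the rake held level. Its blade is at about (350,182) in the crop, with a centre y near -0.143, and it points along the right gap just in front of the red cap at (297,125). I'll go over the cap and then down behind it.

Call:
{"method": "carry_out", "body": {"increments": [[0,0,0,0,5,20,-1],[0,0,0,0,0,20,-1],[0,0,0,0,0,0,-1],[0,0,0,-20,0,0,-1],[0,0,0,-20,0,0,-1],[0,0,0,-20,0,0,-1],[0,0,0,-20,0,0,-1],[0,0,0,-20,0,0,-1],[0,0,0,-20,0,0,-1],[0,0,0,0,0,0,-1],[0,0,0,0,0,0,-1]]}}

```text
time: 8.65
ee_pos: [0.5196, -0.1363, 0.0601]
orientation: [-0.049, -3.141, 0.0]
ft_force: [-0.7, -0.3, -1.6]
grip_width: 0.02
grasp_force: 59.2
```

```bash
python3 - <<'E'
from h import *
f=grab('top'); save(f,'top2.png',(60,260,340,540),3); P=cloud(f)
goto(.52,-.137,.014,178.2,1)
m=mask(f,(0,150,70),(6,255,255)); n,l,st,c=cv2.connectedComponentsWithStats(m); 
for i in range(1,n):
    if st[i,4]>40: print(st[i],c[i],onplane(f,[c[i]],.024))
q=P[80:140,390:450].reshape(-1,3); q=q[(q[:,2]>.05)&(q[:,2]<.1)&(q[:,0]>.68)&(q[:,1]<-.115)&(q[:,1]>-.17)]
if len(q): print(len(q),q.min(0),q.max(0))
E
```

```text
pos [ 0.5195 -0.1364  0.06  ] head 178.2 t 8.7 w 0.0201
turn [-0.0002 -0.0003 -0.    ] shift mm [-0.55 -0.61 46.01] x 1
[411 121  16  20 255] [417.95294118 130.03529412] [[ 0.66917206 -0.13829339  0.024     ]]
221 [ 0.68014046 -0.1606826   0.05115379] [ 0.70975545 -0.11941206  0.0967451 ]
```

View pics/top2.png

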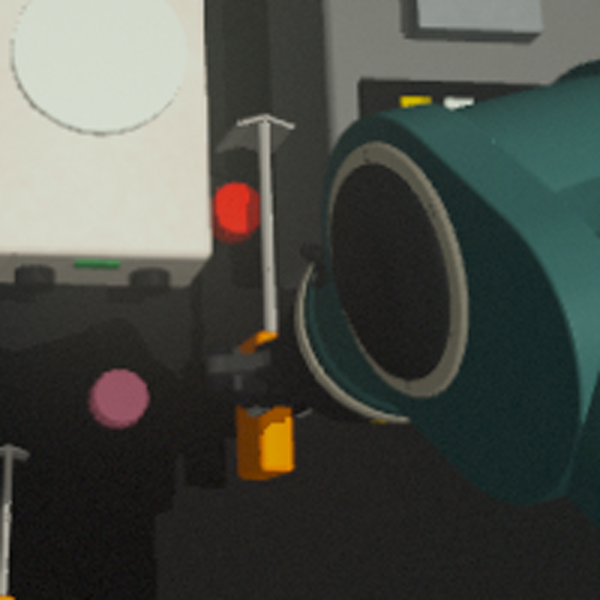

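The blade at (265,122) is over the gap behind the red cap at (237,210). I'll lower it and pull slowly.

Call:
{"method": "carry_out", "body": {"increments": [[0,0,0,0,0,15,-1],[0,0,0,0,0,15,-1],[0,0,0,0,0,15.5,-1],[0,0,0,0,0,0,-1],[0,0,0,5,0,0,-1],[0,0,0,5,0,0,-1],[0,0,0,8,0,0,-1],[0,0,0,8,0,0,-1],[0,0,0,8,0,0,-1],[0,0,0,8,0,0,-1],[0,0,0,8,0,0,-1],[0,0,0,0,0,0,-1]]}}

```text
time: 10.2
ee_pos: [0.4694, -0.1348, 0.0142]
orientation: [-0.049, -3.141, 0.0]
ft_force: [-0.3, -0.6, -1.5]
grip_width: 0.0196
grasp_force: 61.0
```

```bash
python3 - <<'E'
from h import *
f=grab('top'); P=cloud(f)
goto(.375,-.132,.014,178.2,1)
m=mask(f,(0,150,70),(6,255,255)); n,l,st,c=cv2.connectedComponentsWithStats(m); 
for i in range(1,n):
    if st[i,4]>40: print(st[i],c[i],onplane(f,[c[i]],.024),np.nanmedian(P[l==i],0))
E
```

```text
pos [ 0.47   -0.1348  0.0143] head 178.23 t 10.25 w 0.0197
turn [-0.0001  0.      0.0005] shift mm [95.   -0.15  0.26] x 1
[409 136  11  20 176] [414.78977273 146.31818182] [[ 0.63287976 -0.12914596  0.024     ]] [ 0.63168698 -0.12995297  0.02447239]
```

Call:
{"method": "carry_out", "body": {"increments": [[0,0,0,8,0,0,-1],[0,0,0,8,0,0,-1],[0,0,0,8,0,0,-1],[0,0,0,8,0,0,-1],[0,0,0,8,0,0,-1],[0,0,0,8,0,0,-1],[0,0,0,8,0,0,-1],[0,0,0,8,0,0,-1],[0,0,0,8,0,0,-1],[0,0,0,8,0,0,-1],[0,0,0,8,0,0,-1],[0,0,0,4,0,0,-1]]}}

```text
time: 11.75
ee_pos: [0.3775, -0.1319, 0.0142]
orientation: [-0.049, -3.141, 0.0]
ft_force: [0.6, -0.3, -1.2]
grip_width: 0.0201
grasp_force: 61.0
```

```bash
python3 - <<'E'
from h import *
f=grab('top'); P=cloud(f)
goto(.375,-.33,.09,178.2,1)
m=mask(f,(0,150,70),(6,255,255)); n,l,st,c=cv2.connectedComponentsWithStats(m); 
for i in range(1,n):
    if st[i,4]>40: print(st[i],c[i],onplane(f,[c[i]],.024),np.nanmedian(P[l==i],0))
print(manip.read_state()['joint_positions'].round(3))
E
```

```text
pos [ 0.3773 -0.1319  0.0142] head 178.23 t 11.8 w 0.0197
turn [-0.0001 -0.0005  0.0005] shift mm [  -3.8  -198.1   -75.83] x 1
[408 178  14  20 207] [415.36231884 187.89371981] [[ 0.54290818 -0.12473073  0.024     ]] [ 0.54251165 -0.1254565   0.02422569]
[ 0.934  0.458 -0.772  2.268  0.567  0.612  1.276]
```

Call:
{"method": "carry_out", "body": {"increments": [[0,0,0,0,0,-15,-1],[0,0,0,0,0,-30,-1],[0,0,0,0,0,-33,-1],[0,0,0,0,0,0,-1],[0,0,0,0,-20,0,-1],[0,0,0,0,-30,0,-1],[0,0,0,0,-30,0,-1],[0,0,0,0,-30,0,-1],[0,0,0,0,-30,0,-1],[0,0,0,0,-30,0,-1],[0,0,0,0,-28,0,-1],[0,0,0,0,0,0,-1]]}}

```text
time: 13.3
ee_pos: [0.3713, -0.3311, 0.0909]
orientation: [-0.052, -3.14, -0.001]
ft_force: [0.3, 0.9, -1.8]
grip_width: 0.0199
grasp_force: 61.0
```

```bash
python3 - <<'E'
from h import *
f=grab('top'); save(f,'top3.png',(100,400,320,640),2)
goto(.375,-.33,.0125,178.2,1); print(manip.read_state()['joint_positions'].round(3))
E
```

```text
pos [ 0.3716 -0.3298  0.0911] head 178.17 t 13.35 w 0.0196
turn [ 0.0012 -0.0008 -0.0005] shift mm [-3.48 -0.21 78.56] x 1
[ 1.333  0.46  -0.812  2.005  0.438  0.859  1.817]
```

View pics/top3.png

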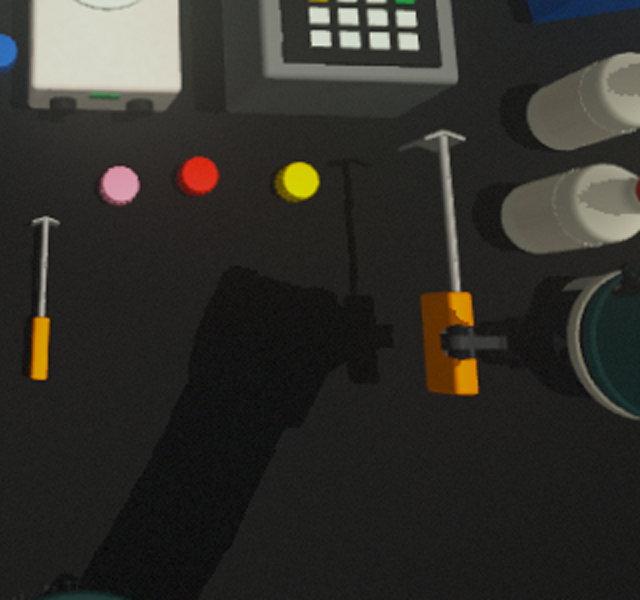

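The red cap now stands on the open bench at (198,175) in the crop, between the pink cap (119,186) and the yellow cap (297,182). The rake is over clear bench on the right, so I'll put it down.

Call:
{"method": "carry_out", "body": {"increments": [[0,0,0,0,0,25,-1],[0,0,0,0,0,25,-1],[0,0,0,0,0,18,-1],[0,0,0,0,0,10,-1],[0,0,0,0,0,0,-1],[0,0,0,0,0,0,-0.3],[0,0,0,0,0,0,0.4],[0,0,0,0,0,0,0.4],[0,0,0,0,0,0,0.4],[0,0,0,0,0,0,0.4]]}}

```text
time: 14.6
ee_pos: [0.372, -0.3298, 0.0142]
orientation: [-0.048, -3.141, -0.0]
ft_force: [0.4, 0.8, -0.4]
grip_width: 0.0595
grasp_force: 0.0
```

```bash
python3 - <<'E'
from h import *
f=grab('top'); P=cloud(f)
for lo,hi in(((0,150,70),(6,255,255)),((22,150,90),(33,255,255)),((160,50,90),(178,200,255))):
  m=mask(f,lo,hi); n,l,st,c=cv2.connectedComponentsWithStats(m); 
  for i in range(1,n):
    if st[i,4]>80:
        print(st[i],c[i],onplane(f,[c[i]],.024)); q=P[l==i]; q=q[q[:,2]>.021]; print(cv2.minEnclosingCircle((q[:,:2]*1000).astype(np.float32)),np.nanmedian(q,0))
goto(.543,-.13,.14,178.2,1)
E
```

```text
[408 178  22  20 326] [418.64417178 187.66871166] [[ 0.54330014 -0.13161734  0.024     ]]
((545.5260009765625, -132.5156707763672), 19.160551071166992) [ 0.54482403 -0.13213341  0.02474007]
[473  92  11   9  96] [478.15625  95.90625] [[ 0.74727688 -0.27698317  0.024     ]]
((699.0240478515625, -228.7017822265625), 13.542487144470215) [ 0.69715947 -0.22773841  0.12811468]
[458 181  22  20 332] [468.4939759  190.39457831] [[ 0.53623804 -0.23597269  0.024     ]]
((538.2913208007812, -238.93521118164062), 18.861692428588867) [ 0.53803599 -0.23815484  0.02459619]
[370 183  20  20 309] [379.43042071 192.2038835 ] [[ 0.53475275 -0.04953651  0.024     ]]
((536.2815551757812, -51.263343811035156), 18.827651977539062) [ 0.53630887 -0.05119582  0.02466942]
pos [ 0.372  -0.3298  0.0142] head 178.23 t 14.65 w 0.0597
turn [ 0.0001 -0.      0.0006] shift mm [-164.75  204.95 -125.79] x 1
```

Call:
{"method": "carry_out", "body": {"increments": [[0,0,0,0,0,-20,0.4],[0,0,0,0,0,-35,0.4],[0,0,0,0,0,-35,0.4],[0,0,0,0,0,-30,0.4],[0,0,0,-28,34,0,0.4],[0,0,0,-28,34,0,0.4],[0,0,0,-28,34,0,0.4],[0,0,0,-28,34,0,0.4],[0,0,0,-28,34,0,0.4],[0,0,0,-27,33,0,0.4],[0,0,0,0,0,0,0.4],[0,0,0,0,0,0,0.4]]}}

```text
time: 16.15
ee_pos: [0.5449, -0.1322, 0.1349]
orientation: [0.048, 3.141, -0.0]
ft_force: [-0.9, -0.5, 0.6]
grip_width: 0.0598
grasp_force: 0.0
```

```bash
python3 - <<'E'
from h import *
goto(.545,-.132,.003,178.2,1); 
E
```

```text
pos [ 0.5449 -0.1322  0.1349] head 178.25 t 16.15 w 0.0598
turn [-0.0002  0.0001  0.0008] shift mm [-5.000e-02  2.800e-01  1.319e+02] x 1
```

Call:
{"method": "carry_out", "body": {"increments": [[0,0,0,0,0,35,0.4],[0,0,0,0,0,40,0.4],[0,0,0,0,0,40,0.4],[0,0,0,0,0,16,0.4],[0,0,0,0,0,0,0.4],[0,0,0,0,0,0,-1],[0,0,0,0,0,0,-1],[0,0,0,0,0,0,-1],[0,0,0,0,0,0,-1],[0,0,0,0,0,-20,-1],[0,0,0,0,0,-40,-1],[0,0,0,0,0,-40,-1]]}}

```text
time: 17.65
ee_pos: [0.5452, -0.1316, 0.1055]
orientation: [0.047, 3.141, 0.0]
ft_force: [0.6, -1.3, -0.0]
grip_width: -0.0002
grasp_force: 0.0
```

```bash
python3 - <<'E'
from h import *
goto(.455,.367,.12,178.2,12); print(manip.read_state()['grasp_force'],manip.read_state()['joint_positions'].round(2))
E
```

```text
pos [ 0.5452 -0.1316  0.1055] head 178.27 t 17.65 w -0.0002
turn [0.0002 0.0002 0.0012] shift mm [ 8.77 41.31 -1.2 ] x 12
0.0 [ 0.82  0.56 -0.83  1.84  0.5   0.96  1.31]
```

The grip closed empty, so I'll look again.

```bash
python3 - <<'E'
from h import *
f=grab('top'); save(f,'top4.png',(100,400,320,640),2); P=cloud(f)
m=mask(f,(0,150,70),(6,255,255)); n,l,st,c=cv2.connectedComponentsWithStats(m)
for i in range(1,n):
    if st[i,4]>80: q=P[l==i]; print(st[i],c[i],cv2.minEnclosingCircle((q[:,:2]*1000).astype(np.float32)),np.nanpercentile(q[:,2],[5,50,95]))
E
```

```text
[408 178  22  20 327] [418.66972477 187.65749235] ((550.3626708984375, -135.91616821289062), 25.28416633605957) [0.0013207  0.02416523 0.02656746]
```

View pics/top4.png

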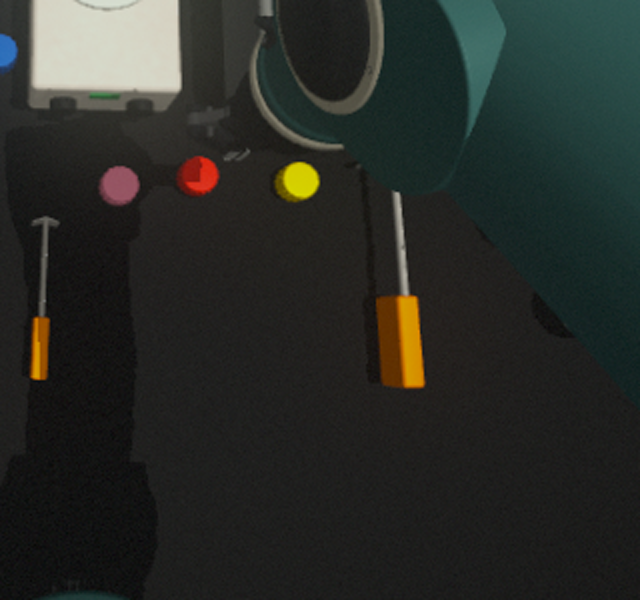

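The red cap is still at (198,175), standing and unmoved, and the gripper is raised behind it. I'll retry and check the state before lifting.

Call:
{"method": "carry_out", "body": {"increments": [[0,0,0,0,0,0,0.4],[0,0,0,0,0,0,0.4],[0,0,0,0,0,0,0.4],[0,0,0,0,0,0,0.4],[0,0,0,0,0,30,0.4],[0,0,0,0,0,40,0.4],[0,0,0,0,0,30,0.4],[0,0,0,0,0,0,0.4],[0,0,0,0,0,0,0.4]]}}

```text
time: 18.82
ee_pos: [0.5458, -0.1318, 0.0042]
orientation: [0.048, 3.14, 0.0]
ft_force: [0.2, 1.2, 0.3]
grip_width: 0.0597
grasp_force: 0.0
```

```bash
python3 - <<'E'
from h import *
f=grab('side'); save(f,'side1.png',(120,270,270,470),3)
goto(.545,-.132,.003,178.2,1)
for n in('top','side'):
    f=load(n); p=np.array([[.545,-.132,.024],[.545,-.132,.0]]); c=p@f['extrinsics'][:3,:3].T+f['extrinsics'][:3,3]
    c=c*[1,-1,-1]; print(n,cv2.projectPoints(c,np.zeros(3),np.zeros(3),f['mtx'],np.array([float(f['k1']),0,0,0]))[0].reshape(-1,2))
f=load('side')
for lo,hi in(((0,150,70),(6,255,255)),):
  m=mask(f,lo,hi); n,l,st,c=cv2.connectedComponentsWithStats(m)
  for i in range(1,n):
    if st[i,4]>30: print(st[i],c[i])
E
```

```text
pos [ 0.5459 -0.132   0.0044] head 178.24 t 18.875 w 0.0596
turn [-0.0002  0.0014  0.0007] shift mm [ 0.92 -0.03  1.44] x 1
top [[418.77591204 186.86513494]
 [415.73253672 189.21838071]]
side [[341.02162686 165.39021364]
 [340.73301413 173.19080425]]
[388  48  13  10 114] [393.70175439  52.42105263]
[333 161  17  16 163] [342.40490798 169.63803681]
```

View pics/side1.png

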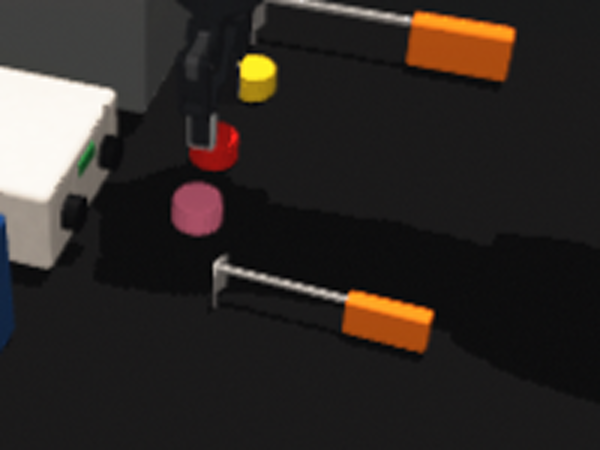

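The crop shows the visible finger ending at about (201,150), beside the upper part of the red cap (214,147) and slightly behind its centre. I'll work out the actual tip position.

```bash
python3 - <<'E'
from h import *
f=load('side'); E=f['extrinsics']; R,t=E[:3,:3],E[:3,3]; o=-R.T@t
for uv in((332.5,168.5),(341.5,169.5),(337,170)):
    s=slopes(f,[uv])[0]; d=np.array([s[0],-s[1],-1])@R
    for y in(-.102,-.092): print(uv,y,(o+d*(y-o[1])/d[1]).round(4))
uv=[(342.4,169.6)]; print(onplane(f,uv,.014))
m=mask(f,(0,150,70),(6,255,255)); vis=np.argwhere(m[150:185,325:360]>0)+[150,325]
print('right edge col',vis[:,1].max(),'bottom row',vis[:,0].max(),onplane(f,[(vis[:,1].max(),168)],.016))
P=cloud(f); q=P[140:171,330:345].reshape(-1,3); q=q[(q[:,1]>-.112)&(q[:,2]>.002)]; print(len(q), q[q[:,2]<.06].min(0),np.median(q[q[:,2]<.05],0),q[q[:,2]<.05].max(0))
E
```

```text
(332.5, 168.5) -0.102 [ 0.5584 -0.102   0.0329]
(332.5, 168.5) -0.092 [ 0.5557 -0.092   0.0406]
(341.5, 169.5) -0.102 [ 0.536  -0.102   0.0348]
(341.5, 169.5) -0.092 [ 0.5336 -0.092   0.0425]
(337, 170) -0.102 [ 0.5471 -0.102   0.0309]
(337, 170) -0.092 [ 0.5445 -0.092   0.0386]
[[ 0.5404622  -0.12938078  0.014     ]]
right edge col 349 bottom row 176 [[ 0.5259674  -0.13795033  0.016     ]]
361 [ 0.53548401 -0.09837469  0.03690604] [ 0.54545037 -0.0941119   0.0457102 ] [ 0.55776488 -0.08652096  0.04998629]
```

The tips are really about 30 mm above the bench, though the reported TCP is 4 mm. I'll descend in steps and watch the force.

Call:
{"method": "carry_out", "body": {"increments": [[0,0,0,0,0,6,0.4],[0,0,0,0,0,6,0.4],[0,0,0,0,0,0,0.4],[0,0,0,0,0,0,0.4]]}}

```text
time: 19.38
ee_pos: [0.5452, -0.132, -0.0088]
orientation: [-0.048, -3.141, -0.0]
ft_force: [0.0, -0.1, 0.2]
grip_width: 0.0598
grasp_force: 0.0
```

```bash
python3 - <<'E'
from h import *
f=grab('side'); P=cloud(f); q=P[140:185,325:350].reshape(-1,3); q=q[(q[:,1]>-.112)&(q[:,2]>.003)&(q[:,2]<.05)&(q[:,0]>.52)]; print(len(q), q.min(0),np.median(q,0),q.max(0))
s=manip.read_state(); print(s['ee_pos'],s['ft_force'])
save(f,'side2.png',(120,220,290,420),4)
E
```

```text
118 [ 0.52342475 -0.11096056  0.00305805] [ 0.5426762  -0.08828104  0.02715845] [ 0.5743853  -0.05190818  0.04967643]
[ 0.54525505 -0.1319535  -0.00871789] [ 0.24880079  0.6035571  -0.13490506]
```

View pics/side2.png

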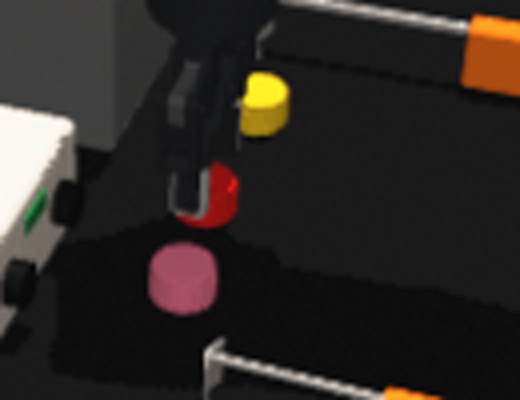

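The tip at (188,213) in the crop is still about 20 mm up, and there is no contact. I'll go 8 mm lower and close.

Call:
{"method": "carry_out", "body": {"increments": [[0,0,0,0,0,4,0.4],[0,0,0,0,0,4,0.4],[0,0,0,0,0,0,0.4],[0,0,0,0,0,0,-1],[0,0,0,0,0,0,-1],[0,0,0,0,0,0,-1],[0,0,0,0,0,0,-1],[0,0,0,0,0,0,-1],[0,0,0,0,0,0,-1]]}}

```text
time: 20.55
ee_pos: [0.5452, -0.132, -0.0164]
orientation: [0.048, 3.141, -0.0]
ft_force: [-2.7, 0.7, 7.7]
grip_width: 0.0357
grasp_force: 59.0
```

Gripped. Now lift and carry it to the tray.

Call:
{"method": "carry_out", "body": {"increments": [[0,0,0,0,0,-10,-1],[0,0,0,0,0,-30,-1],[0,0,0,0,0,-40,-1],[0,0,0,0,0,-40,-1],[0,0,0,0,0,0,-1],[0,0,0,0,0,0,-1]]}}

```text
time: 21.3
ee_pos: [0.5448, -0.1322, 0.103]
orientation: [-0.049, -3.141, 0.0]
ft_force: [-0.0, 0.2, -0.6]
grip_width: 0.0352
grasp_force: 59.9
```

```bash
python3 - <<'E'
from h import *
goto(.455,.367,.1036,178.2,12); s=manip.read_state(); print(s['grasp_force'],s['joint_positions'].round(2))
E
```

```text
pos [ 0.5448 -0.1322  0.103 ] head 178.22 t 21.3 w 0.0352
turn [-0.0002 -0.0003  0.0004] shift mm [ 8.77 41.35 -0.06] x 12
59.90276098251343 [ 0.82  0.56 -0.83  1.84  0.5   0.96  1.31]
```

Call:
{"method": "carry_out", "body": {"increments": [[0,0,0,9,41,0,-1],[0,0,0,9,41,0,-1],[0,0,0,9,41,0,-1],[0,0,0,9,41,0,-1],[0,0,0,9,41,0,-1],[0,0,0,9,41,0,-1],[0,0,0,9,41,0,-1],[0,0,0,9,41,0,-1],[0,0,0,9,41,0,-1],[0,0,0,9,41,0,-1],[0,0,0,9,41,0,-1],[0,0,0,6,41,0,-1]]}}

```text
time: 22.8
ee_pos: [0.4544, 0.364, 0.102]
orientation: [-0.048, -3.14, 0.002]
ft_force: [1.0, -0.2, 0.0]
grip_width: 0.0358
grasp_force: 59.9
```

Call:
{"method": "carry_out", "body": {"increments": [[0,0,0,0,0,0,-1],[0,0,0,0,0,0,-1]]}}

```text
time: 23.05
ee_pos: [0.455, 0.3624, 0.1022]
orientation: [-0.048, -3.14, 0.002]
ft_force: [0.4, -0.2, 0.2]
grip_width: 0.0355
grasp_force: 60.0
```

```bash
python3 - <<'E'
from h import *
goto(.455,.367,-.008,178.2,1)
E
```

```text
pos [0.455  0.3624 0.1022] head 178.25 t 23.05 w 0.0355
turn [-0.0011 -0.0014  0.0009] shift mm [-6.0000e-02  4.7600e+00  1.1019e+02] x 1
```

Call:
{"method": "carry_out", "body": {"increments": [[0,0,0,0,4,40,-1],[0,0,0,0,0,40,-1],[0,0,0,0,0,22,-1],[0,0,0,0,0,9,-1],[0,0,0,0,0,0,-1],[0,0,0,0,0,0,0.4],[0,0,0,0,0,0,0.4],[0,0,0,0,0,0,0.4],[0,0,0,0,0,-20,0.4],[0,0,0,0,0,-50,0.4],[0,0,0,0,0,-60,0.4],[0,0,0,0,0,-60,0.4]]}}

```text
time: 24.55
ee_pos: [0.455, 0.3671, 0.1855]
orientation: [0.047, 3.141, 0.001]
ft_force: [1.0, 0.3, -0.3]
grip_width: 0.0594
grasp_force: 0.0
```

Call:
{"method": "carry_out", "body": {"increments": [[0,0,0,0,-60,0,0.4],[0,0,0,0,-60,0,0.4],[0,0,0,0,-60,0,0.4],[0,0,0,0,0,0,0.4],[0,0,0,0,0,0,0.4]]}}

```text
time: 25.18
ee_pos: [0.4501, 0.1873, 0.1832]
orientation: [0.049, 3.14, 0.0]
ft_force: [-0.8, 0.9, 0.1]
grip_width: 0.0598
grasp_force: 0.0
```

```bash
python3 - <<'E'
from h import *
f=grab('top'); save(f,'top5.png'); P=cloud(f)
m=mask(f,(0,150,70),(6,255,255)); n,l,st,c=cv2.connectedComponentsWithStats(m)
for i in range(1,n):
    if st[i,4]>80: q=P[l==i]; print(st[i],c[i],onplane(f,[c[i]],.028),np.nanpercentile(q[:,2],[5,50,95]))
m=mask(f,(8,150,120),(22,255,255)); n,l,st,c=cv2.connectedComponentsWithStats(m)
for i in range(1,n):
    if st[i,4]>80: q=P[l==i]; print('orange',st[i],np.nanpercentile(q,[50,95],0))
E
```

```text
orange [518 248  14  46 507] [[ 0.36950348 -0.32521725  0.04612473]
 [ 0.41023881 -0.31638409  0.04844571]]
```

View pics/top5.png

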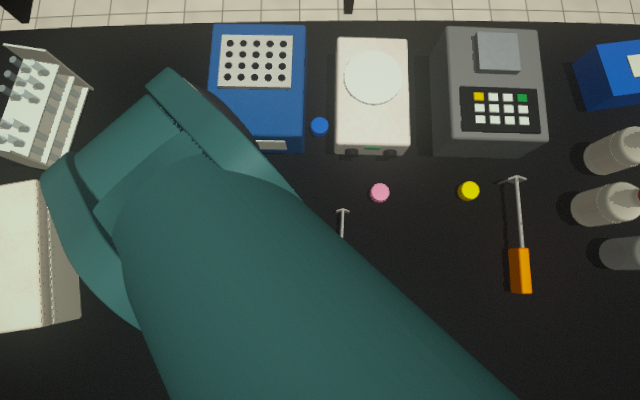

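The rake at (518,250) stands flat on the bench, but the arm hides the tray in this view. I'll check the cap in the side camera's data instead.

```bash
python3 - <<'E'
from h import *
f=grab('side'); P=cloud(f)
m=mask(f,(0,140,60),(7,255,255)); n,l,st,c=cv2.connectedComponentsWithStats(m)
for i in range(1,n):
    if st[i,4]>80: q=P[l==i]; print(st[i],c[i],np.nanmedian(q,0),np.nanpercentile(q[:,2],[5,95]))
m=mask(f,(0,0,110),(180,60,255)); m[:295]=0; m[:,:262]=0; m[:,362:]=0
uv=np.argwhere(m>0)[:,::-1]; q=P[m>0]
r=cv2.minAreaRect((q[:,:2]*1000).astype(np.float32)); print('tray',r,np.nanpercentile(q[:,2],[2,50,98]))
E
```

```text
[303 334  23  27 501] [313.89021956 346.65469062] [0.45499511 0.37320851 0.02727847] [0.01015008 0.02989022]
tray ((458.2197265625, 360.1894226074219), (132.1966552734375, 166.1856231689453), 10.035350799560547) [0.00157129 0.00455187 0.01898781]
```

The red cap stands at (0.455, 0.37) with its top at 28 mm, in the middle of the tray. The tray is flat, the rake is down and the gripper is clear, so I'm handing in.

```bash
python3 -c "
from rig import manip
print(manip.close_job())"
```

```text
the job is handed in; nothing more can be done
None
```

I raked the red cap out of the right-hand gap, put the rake down on the bench, set the cap upright near the centre of the tray and handed the job in at about 25 s; the hand-in returned no verdict.

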